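# Take up the bearing play of a tube rotator

## Task

The upright disc of the tube rotator wobbles on its axle. Rock the rim at its top sideways, first left towards the bearing housing and then right, each time gently until you feel it knock against its stop; then turn the preload lever clockwise just until the play is gone, without overtightening, and rock the disc left and then right once more to check that it no longer gives. Let go with the disc upright and leave the small things on the bench where they are.

Things in the scene. Friction and masses are not known exactly. Their poses are not given: they have to be found in the camera images.
- stand: Tube rotator screwed to the bench, 150 x 165 x 170 mm: grey base, white bearing housing (62 mm along x, y 42 to 102 mm from the disc, top 134 mm up) and an upright disc. Origin: on the bench under the disc's centre. Its y axis runs along the axle from the disc to the housing (about left), x away from the robot, z up.
- disc: Upright white disc, 140 mm across, 10 mm thick, axle level along y at its centre; it cannot spin. Origin at its centre, 100 mm above the bench. Pushed at the rim it leans about a level line through its centre (sideways shift = lean x height above the centre); 0.5 N moves it and it stays. It runs free to a stop at an equal, unknown lean of 0.035 to 0.14 rad either side.
- disc_top (a point): Topmost point of the disc's rim, mid-thickness, 70 mm from the disc's centre and 170 mm above the bench when upright. Push on either bare flat face, 5 to 20 mm below here. It shifts along the stand's y: loose by 2.5 to 10 mm to either stop; at the stop, or with the play gone, it yields only about 0.05 mm per N.
- collar: Dark steel thrust collar, 72 mm across, on the axle between disc and housing; origin on the axle, 100 mm up. Driven by the lever against the flange on the disc's back, it stops the rocking. Its shim is of unknown thickness and its pose is read too coarsely to tell the play. Over 60 N between collar and disc (25 N at the rim) ruins the bearing.
- lever (a joint): Preload lever on top of the housing, rad, 0 to 1.7; grows clockwise from above (peg swings away from the robot). Starts at 0 to 0.15 and stays where left. Each 0.1 rad takes 0.010 rad off the disc's free lean to either side. 2 N at the peg turns it, little more when tight: once the play is gone, each 0.1 rad adds about 20 N bearing load; 30 N is too tight.
- lever_peg (a point): Middle of the lever's upright black peg, 14 mm across, its plain part 30 mm tall, 164 mm above the bench; the peg's foot is 146 and its top 182 mm up. It runs in an arc of 60 mm radius about point lever_pivot.
- lever_pivot (a point): Point on the lever's upright pivot at the height of the peg's middle, 76 mm along the stand's y from the disc's middle.
- vial: Bystander: small brown vial with a green cap, 32 x 58 mm, right of the disc.
- marker: Bystander: white marker pen with a blue cap lying behind the rotator, 136 mm long.
- timer: Bystander: white bench timer, 66 x 66 x 23 mm, front right.
- tube: Bystander: conical tube standing on its cap, 33 x 115 mm, in front, right of the rotator.
- forceps: Bystander: steel forceps, 127 mm long, front right.

How it is judged:
On the way, in this order (a step that is already met when the one before it is completed fails the run):
1. the loose disc is pushed left until it bears on its stop (y of disc_top in the frame of stand above 0.00175 m and contact force between collar and disc above 3 N and contact force between the fingers and disc above 1 N), for 0.1 s.
2. the loose disc is pushed right until it bears on its stop (y of disc_top in the frame of stand below -0.00175 m and contact force between collar and disc above 3 N and contact force between the fingers and disc above 1 N), for 0.1 s.
3. with the lever turned, the disc is pushed left again and its top gives less than 0.9 mm (value of joint lever above 0.3 rad and y of disc_top in the frame of stand between 0.0001 and 0.0009 m and contact force between collar and disc above 3 N and contact force between the fingers and disc above 1 N), for 0.1 s.
4. with the lever turned, the disc is pushed right again and its top gives less than 0.9 mm (value of joint lever above 0.3 rad and y of disc_top in the frame of stand between -0.0009 and -0.0001 m and contact force between collar and disc above 3 N and contact force between the fingers and disc above 1 N), for 0.1 s.
At the end, for the whole second after the job is handed in: The disc stands upright, its top within 0.9 mm of the middle; disc and lever are at rest with the lever turned past 0.3 rad, and the load left between collar and disc is below 30 N (y of disc_top in the frame of stand between -0.0009 and 0.0009 m and value of joint lever above 0.3 rad and velocity of joint lever below 0.02 rad/s and angular speed of disc below 0.05 rad/s and contact force between collar and disc below 30 N); the robot touches nothing.
It fails at once if the bearing is overloaded, by rocking too hard or overtightening: more than 60 N between collar and disc (contact force between collar and disc above 60 N).
It fails at once if a bystander is moved by more than 25 mm (distance of any of vial, marker, timer, tube, forceps from where it was at the start of the episode above 0.025 m).
It also fails if it takes over 72 s, if anything falls off the work surface, if the arm or the gripper's body presses on something with over 40 N, if the wrist force passes 120 N, or if a joint passes its speed limit or range.

## Robot

A 7-joint arm with a two-finger parallel gripper is mounted at the origin on a cart in front of the work surface, level with it; the furniture and walls round the work are solid. World frame = base frame: x ahead of the robot, y to its left, z up, the work surface at z = 0. Lengths are in m, angles in rad, forces in N, time in s.
With the tool pointing down it reaches from about 0.4 to 0.875 m from the base axis. Payload 19.3 kg.
Tool frame: the origin (TCP) lies midway between the tips of the shut fingers; the grasp point (between the pads) lies 19 mm behind it; z points along the fingers, y is the direction in which the jaws open and shut (so a half turn about z gives the same grasp; the last joint's range is limited). The gripper opens to 85 mm and grips with 20 to 120 N. Pads are 22 mm wide; open, the fingers measure 114 mm over their backs; the gripper's body (76 mm by 85 mm) begins 54 mm behind the grasp point. The pads swing forward as they close: fully open they stand 13 mm farther back than shut.
Start: joints at [1.266, 0.521, -0.036, 1.599, 0.021, 1.021, -0.113], TCP at [0.145, -0.608, 0.204] pointing down, gripper open.
Joint ranges: [-2.91, 2.91], [-0.3, 2.13], [-1.5, 1.42], [0.17, 2.43], [-1.26, 4.41], [0.16, 1.93], [-2.52, 2.52]. Speed limits (rad/s): [1.89, 1.89, 2.39, 2.39, 3.01, 3.01, 3.01].

## Interface

Orientations are given as [roll, pitch, yaw] about the fixed x, y, z axes, in that order (R = Rz(yaw) Ry(pitch) Rx(roll)).
In Python, from workcell import bot, eyes gives the robot as it stands. The module is installed in compiled form; this text tells all that it offers.
- The arm moves only by the shell command python3 -m jog 'ROWS' [FORCE]. ROWS is JSON, a list of rows, each an object with "delta_pos": the shift along the world's x, y, z in mm, a list of three; "spin": the turn about the world's z in rad; "claw": the closure, from 0 (fully open) to 1 (shut). In form: [{"delta_pos": [tx, ty, tz], "spin": spin, "claw": claw}, ...]. A call has 1 to 8 rows; each row is the pose to reach, as a shift and turn from the pose measured when the call began; what a row does not reach only later rows make up. A row lasts 1/10 s, in which the tool goes at most 50 mm and 8.59 degrees, less where a joint would pass 70% of its speed; a pose out of reach is approached as far as the arm can. A call with a gripper value outside its range is refused whole. The fingers move at their own pace and stop on an object; FORCE is the grip in N (left out, the last holds). Time passes only in rows, so rows that repeat a pose let the fingers close. It gives the time, the measured TCP pose, the force and the opening at its end, in the units of the state.
- bot.observe(): the state, without advancing time (a new reading comes with each control period).
- eyes.grab_frame(name): name is "scene" or "top" or "wrist"; returns the picture (384x512x3 uint8, blue, green, red); there is no depth.
- eyes.camera_params(name): a dict with "fx", "fy", "cx", "cy" (pixels), "origin" and "attitude" of the camera in the world. Camera axes: x right, y up, looking along -z (the intrinsics and any distortion apply to the point x, -y, -z); pixel columns grow to the right and rows downward; lengths in m; the calibration is good to about 2 mm. The wrist camera is an equidistant fisheye: a pixel r from the principal point sees the ray r / f radians off the axis. A picture is of the moment at which its call begins: read the wrist's pose just before it. camera_params takes no time and is no camera call; for the wrist camera it gives the pose at the moment of the call.
- bot.job_done(): hands the job in, once; it reports no verdict.
The state is a dict: "clock": time; "qpos": joint angles; "qd": joint speeds; "joint_efforts": joint torques, N m; "position": TCP position; "tool_rot": TCP orientation; "force": force on the tool from outside, world axes, zero at the start; "moment": the same for the moment, N m; "grip_width": finger opening in m.
Only numpy, scipy, OpenCV 4.12 (cv2) and the standard library are available. Lean on these libraries where they do the work, as an engineer would, in place of code of your own. Each camera call takes 0.05 s, during which the arm holds its last target. There are 200 camera calls.

## Working session

There is one attempt and no reset: what is moved stays moved. The work goes in short steps, Python scripts to look and compute and a shell command to move; the robot and the scene stay as the last step left them, time stands still between calls to the robot, and variables do not carry over. Pictures are saved under pics/ and viewed, about 8 in all and at most 12, crops included, and the job is handed in when it is done.

```bash
mkdir -p pics; python3 - <<'E'
from workcell import bot, eyes
import cv2
for n in ("scene","top"):
    cv2.imwrite(f"pics/{n}0.png",eyes.grab_frame(n)); print(n,eyes.camera_params(n))
s=bot.observe();print({k:s[k] for k in("clock","position","tool_rot","force","grip_width")})
E
```

```text
scene {'fx': 468.77841222270985, 'fy': 468.77841222270985, 'cx': 254.05506289201594, 'cy': 193.57087133886634, 'origin': array([-0.41901462,  0.44301053,  0.88760514]), 'attitude': array([ 0.94471702, -0.00289251, -1.9940274 ])}
top {'fx': 411.88721959111734, 'fy': 411.88721959111734, 'cx': 256.20353192678044, 'cy': 194.2574428057219, 'origin': array([0.39763317, 0.01743929, 1.20581855]), 'attitude': array([ 0.10884117, -0.0156139 , -1.5858552 ])}
{'clock': 0.1, 'position': array([ 0.145305  , -0.60754621,  0.20319589]), 'tool_rot': array([-3.14058002e+00,  6.17245402e-05,  2.34805148e-01]), 'force': array([ 0.52589862, -0.08932539, -0.62151884]), 'grip_width': 0.08576152622105154}
```

View pics/scene0.png

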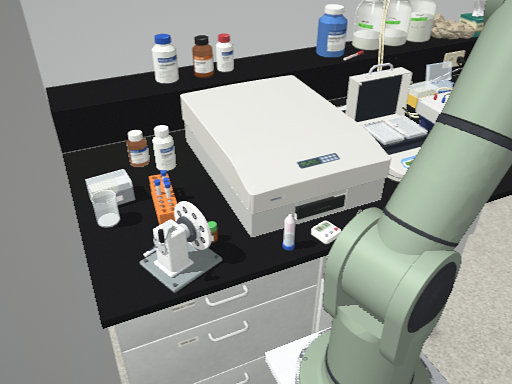

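View pics/top0.png

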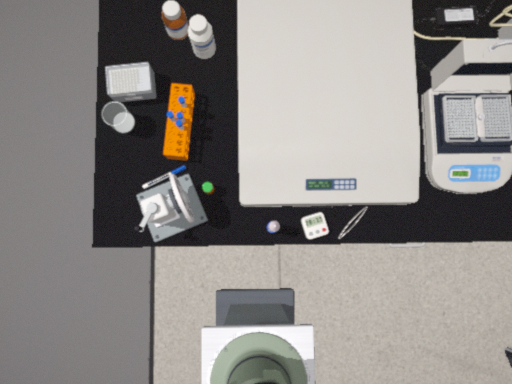

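Stand is at about (172,207) in top and (180,250) in scene. I'll enlarge both.

```bash
python3 - <<'E'
import cv2,numpy as np
t=cv2.imread("pics/top0.png")[160:250,125:225];s=cv2.imread("pics/scene0.png")[190:300,130:230]
a=cv2.resize(t,None,fx=4,fy=4,interpolation=cv2.INTER_CUBIC);b=cv2.resize(s,None,fx=4,fy=4,interpolation=cv2.INTER_CUBIC)
o=np.zeros((440,800,3),np.uint8);o[:360,:400]=a;o[:,400:]=b
cv2.imwrite("pics/crop.png",o)
E
```

```text
(no output)
```

View pics/crop.png

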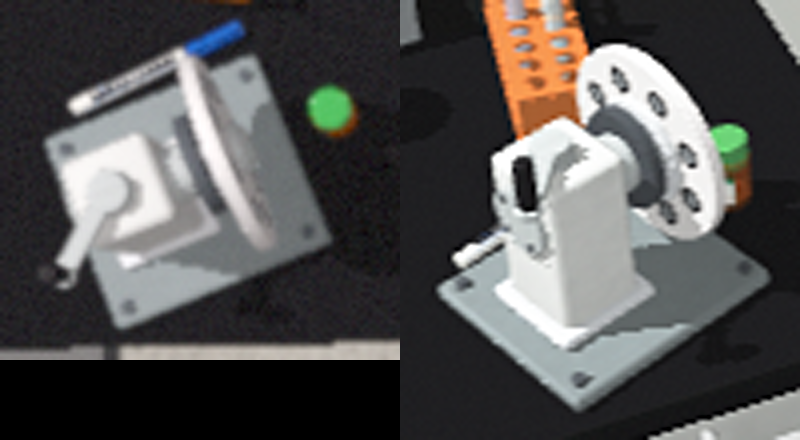

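The crop's left panel shows base corners at (45,135), (250,55), (332,243) and (120,328). The disc's rim ends are at about (183,55) and (263,245), the lever pivot cap at (105,190) and the peg top at (50,270). Projecting these next.

```bash
cat > h.py <<'E'
import numpy as np
from scipy.spatial.transform import Rotation as R
from workcell import bot, eyes
def ray(n,u,v,z):
    c=eyes.camera_params(n); A=R.from_euler('xyz',c['attitude']).as_matrix()
    d=A@np.array([(u-c['cx'])/c['fx'],-(v-c['cy'])/c['fy'],-1]); o=np.array(c['origin'])
    return o+d*(z-o[2])/d[2]
def pix(n,p):
    c=eyes.camera_params(n); A=R.from_euler('xyz',c['attitude']).as_matrix()
    q=A.T@(np.array(p)-c['origin']); return np.array([c['cx']-c['fx']*q[0]/q[2],c['cy']+c['fy']*q[1]/q[2]])
E
python3 - <<'E'
from h import *
np.set_printoptions(precision=4,suppress=True)
t=lambda u,v,z:ray("top",125+(u-1.5)/4,160+(v-1.5)/4,z)
s=lambda u,v,z:ray("scene",130+(u-401.5)/4,190+(v-1.5)/4,z)
C=[t(*p,.01) for p in[(45,135),(250,55),(332,243),(120,328)]]
for c in C:print(c)
for i in range(4):
  d=C[(i+1)%4]-C[i];print(np.linalg.norm(d),np.degrees(np.arctan2(d[1],d[0])))
print("scene corners",[s(*p,.01) for p in[(438,290),(770,272),(583,410)]])
a,b=t(183,55,.1),t(263,245,.1);print("disc",a,b,(a+b)/2,np.linalg.norm(a-b),np.degrees(np.arctan2(*(a-b)[1::-1])))
print("pivot",t(105,190,.146),"peg top",t(50,270,.182),"foot",t(65,287,.146),"scene peg top",s(522,158,.182),"foot",s(526,210,.146))
for n,p in dict(vial=(330,108,.058)).items():print(n,t(*p))
print("tube",ray("top",273,227,.115),"timer",ray("top",315,225,.023))
E
```

```text
[0.5353 0.3467 0.01  ]
[0.5923 0.1982 0.01  ]
[0.4538 0.1386 0.01  ]
[0.395  0.2908 0.01  ]
0.1590346830851334 -69.00562540281564
0.15071732456694711 -156.69333355913534
0.16314181712849404 111.13705714556065
0.15101377865702453 21.743436091543902
scene corners [array([0.5275, 0.3485, 0.01  ]), array([0.4537, 0.1412, 0.01  ]), array([0.3864, 0.2909, 0.01  ])]
disc [0.5782 0.2299 0.1   ] [0.4489 0.1756 0.1   ] [0.5136 0.2027 0.1   ] 0.14018783936513685 22.789284286971196
pivot [0.4836 0.2703 0.146 ] peg top [0.4316 0.2949 0.182 ] foot [0.4218 0.295  0.146 ] scene peg top [0.4301 0.2976 0.182 ] foot [0.4262 0.3004 0.146 ]
vial [0.5462 0.1349 0.058 ]
tube [ 0.4289 -0.0445  0.115 ] timer [ 0.4355 -0.1705  0.023 ]
```

```bash
python3 -m jog '[{"delta_pos":[150,130,130],"spin":0.15,"claw":0.6},{"delta_pos":[150,130,130],"spin":0.15,"claw":0.6},{"delta_pos":[150,130,130],"spin":0.15,"claw":0.6},{"delta_pos":[280,340,130],"spin":0.15,"claw":0.6},{"delta_pos":[280,340,130],"spin":0.15,"claw":0.6},{"delta_pos":[280,340,130],"spin":0.15,"claw":0.6},{"delta_pos":[280,340,130],"spin":0.15,"claw":0.6},{"delta_pos":[280,340,130],"spin":0.15,"claw":0.6}]' 20
```

```text
clock: 0.9
position: [0.385, -0.3227, 0.3229]
tool_rot: [-3.141, 0.0, 0.385]
force: [0.4, -0.6, 0.3]
grip_width: 0.0342
```

```bash
python3 -m jog '[{"delta_pos":[60,350,-20],"spin":0,"claw":0.6},{"delta_pos":[60,350,-20],"spin":0,"claw":0.6},{"delta_pos":[60,350,-20],"spin":0,"claw":0.6},{"delta_pos":[60,350,-20],"spin":0,"claw":0.6},{"delta_pos":[60,350,-20],"spin":0,"claw":0.6},{"delta_pos":[60,350,-20],"spin":0,"claw":0.6},{"delta_pos":[60,350,-20],"spin":0,"claw":0.6},{"delta_pos":[60,350,-20],"spin":0,"claw":0.6}]'; python3 -m jog '[{"delta_pos":[67,176,-40],"spin":0,"claw":0.6},{"delta_pos":[67,176,-40],"spin":0,"claw":0.6},{"delta_pos":[67,176,-40],"spin":0,"claw":0.6},{"delta_pos":[67,176,-40],"spin":0,"claw":0.6},{"delta_pos":[67,176,-40],"spin":0,"claw":0.6}]'; python3 - <<'E'
from h import *
import cv2
w=eyes.grab_frame("wrist");c=eyes.camera_params("wrist");print(c)
cv2.imwrite("pics/w1.png",w);s=bot.observe();print(s["position"],s["tool_rot"],s["force"])
E
```

```text
clock: 1.7
position: [0.445, 0.0326, 0.3028]
tool_rot: [-3.139, -0.0, 0.391]
force: [-0.0, -2.1, 0.2]
grip_width: 0.034
clock: 2.2
position: [0.5116, 0.2141, 0.2609]
tool_rot: [-3.136, 0.001, 0.397]
force: [-1.7, -0.8, -0.1]
grip_width: 0.0341
{'fx': 297.3186396354542, 'fy': 297.3186396354542, 'cx': 250.7502511252732, 'cy': 189.9975090932738, 'origin': array([0.58332342, 0.24144433, 0.43096935]), 'attitude': array([-0.3135267 ,  0.00453053, -1.17554912])}
[0.51147659 0.21110338 0.26137249] [-3.13762808e+00  1.78912680e-03  3.94959949e-01] [ 0.03120103 -1.21308397 -0.32033243]
```

View pics/w1.png

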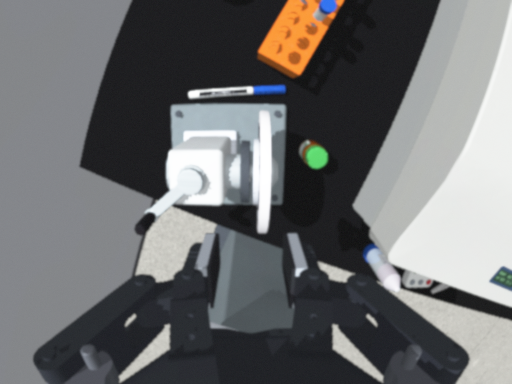

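Wrist view: the rim runs from (265,112) to (263,232), the pivot cap is at (191,181) and the peg top at (143,226). I'll project the model into the picture to check.

```bash
cat >> h.py <<'E'
def wpix(p,c):
    A=R.from_euler('xyz',c['attitude']).as_matrix(); q=A.T@(np.array(p)-c['origin']); v=np.array([q[0],-q[1]]); r=np.hypot(*v)
    return np.array([c['cx'],c['cy']])+c['fx']*np.arctan2(r,-q[2])*v/r
def sp(C,yaw,p):
    return np.array([C[0],C[1],0])+R.from_euler('z',yaw).as_matrix()@np.array(p)
E
python3 - <<'E'
from h import *
import cv2
from scipy.optimize import least_squares
c=eyes.camera_params("wrist")
w=cv2.imread("pics/w1.png")
def ends(v,c):
    a=np.linspace(0,2*np.pi,181)
    P=np.array([wpix(sp(v[:2],v[2],(.07*np.cos(t),v[3]*np.sin(t)*.07,.1+.07*np.sin(t))),c) for t in a])
    return P
def res(v):
    P=ends(v,c); top=wpix(sp(v[:2],v[2],(0,v[3]*.07,.17)),c)
    return np.r_[P[P[:,1].argmin()]-[265,112],P[P[:,1].argmax()]-[263,232],
      wpix(sp(v[:2],v[2],(0,.076,.150)),c)-[191,181]]
f=least_squares(res,[.5136,.2027,.384,0]);print(f.x,f.fun)
v=f.x
for q in [(0,0.07*v[3],.17)]:print("top",wpix(sp(v[:2],v[2],q),c))
# peg
def rp(a): return wpix(sp(v[:2],v[2],(-.06*np.cos(a),.076+.06*np.sin(a),.182)),c)
for a in(.5,.6,.7,.8,.9,1):print(a,rp(a))
cr=cv2.resize(w[90:260,110:310],None,fx=4,fy=3.5,interpolation=cv2.INTER_CUBIC)
cv2.imwrite("pics/w1c.png",cr[:600])
E
```

```text
[ 0.51018446  0.19605683  0.36636258 -0.0183833 ] [ 1.2594443  -1.73701057  0.07611507  0.83451645 -1.21714222  1.00174608]
top [268.27811174 190.43438572]
0.5 [157.50346408 242.14586165]
0.6 [152.29920779 238.99464232]
0.7 [147.37943466 235.39688999]
0.8 [142.78515566 231.37971622]
0.9 [138.55571337 226.97320296]
1 [134.72860887 222.21040586]
```

View pics/w1c.png

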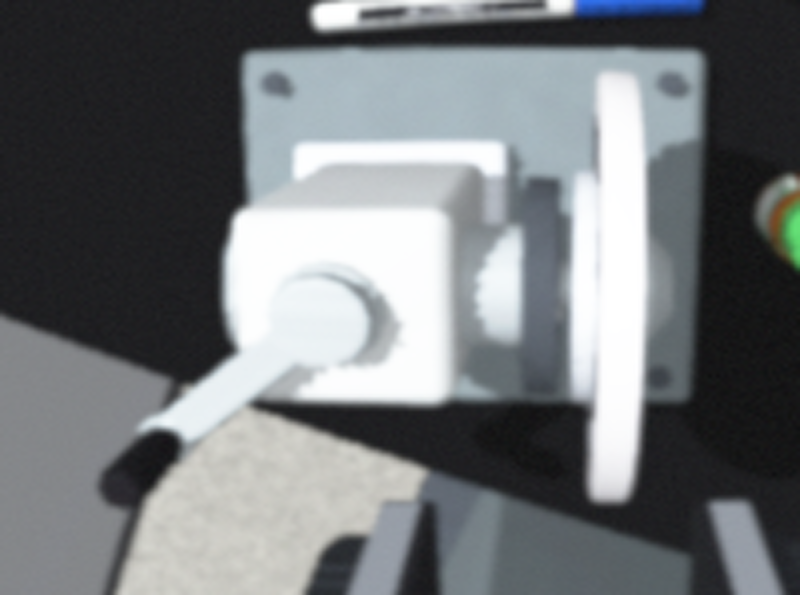

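```bash
cat > st.py <<'E'
from h import *
C=np.array([.5136,.2027]);yaw=.384
s=bot.observe();M=R.from_euler('z',-yaw).as_matrix()
p=M@(s["position"]-np.r_[C,0]);print(s["clock"],"world",s["position"].round(4),"stand mm",(p*1e3).round(2),"yaw",s["tool_rot"][2].round(3),"F stand",(M@s["force"]).round(2))
E
python3 st.py
```

```text
2.25 world [0.5115 0.2111 0.2614] stand mm [  1.18   8.59 261.37] yaw 0.395 F stand [-0.43 -1.14 -0.32]
```

```bash
python3 -m jog '[{"delta_pos":[2,-9,-50],"spin":-0.01,"claw":0.6},{"delta_pos":[2,-9,-60],"spin":-0.01,"claw":0.6},{"delta_pos":[2,-9,-60],"spin":-0.01,"claw":0.6},{"delta_pos":[2,-9,-80],"spin":-0.01,"claw":0.6},{"delta_pos":[2,-9,-95],"spin":-0.01,"claw":0.6},{"delta_pos":[2,-9,-110],"spin":-0.01,"claw":0.6},{"delta_pos":[2,-9,-110],"spin":-0.01,"claw":0.6},{"delta_pos":[2,-9,-110],"spin":-0.01,"claw":0.6}]'; python3 st.py; python3 - <<'E'
from h import *
import cv2,numpy as np
w=eyes.grab_frame("wrist"); t=eyes.grab_frame("scene")[190:300,130:230]
o=np.zeros((384,800,3),np.uint8);o[:,:450]=w[:,30:480];o[:,450:]=cv2.resize(t,(350,384),interpolation=cv2.INTER_CUBIC)
cv2.imwrite("pics/w2.png",o)
E
```

```text
clock: 3.05
position: [0.5141, 0.2023, 0.153]
tool_rot: [-3.138, 0.0, 0.385]
force: [-0.1, 0.9, 0.2]
grip_width: 0.0344
3.05 world [0.5141 0.2023 0.153 ] stand mm [  0.3   -0.57 153.  ] yaw 0.385 F stand [0.23 0.89 0.17]
```

View pics/w2.png

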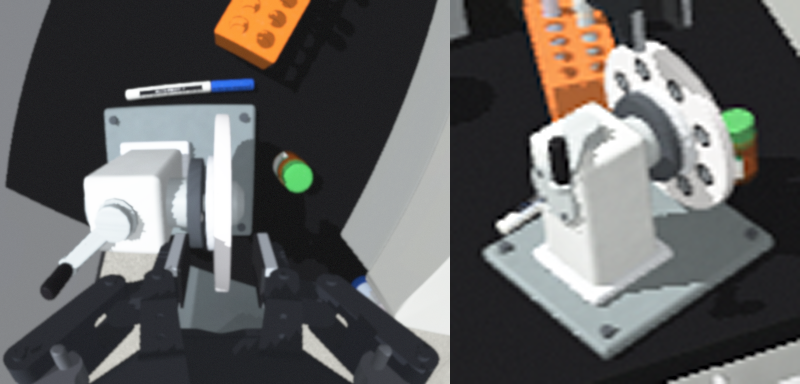

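```bash
python3 - <<'E'
from h import *
C=[.5136,.2027];y=.384
f=lambda p:(lambda q:((q[0]-130)*3.5+450,(q[1]-190)*3.49))(pix("scene",sp(C,y,p)))
for p in [(0,0,.17),(0,0,.1),(0,17,153),(0,17,160),(0,31,153),(0,-17,153)]:
    if p[2]>1:p=tuple(v/1e3 for v in p)
    print(p,f(p))
c=eyes.camera_params("wrist")
for p in [(0,0,.17),(.07,0,.1),(-.07,0,.1),(0,.017,.156),(0,-.017,.156)]:print(p,wpix(sp(C,y,p),c)-[30,0])
E
```

```text
(0, 0, 0.17) (np.float64(655.171577150552), np.float64(46.86736867931592))
(0, 0, 0.1) (np.float64(662.5373073200378), np.float64(121.1522035008842))
(0.0, 0.017, 0.153) (np.float64(638.8834364889912), np.float64(75.68046833615776))
(0.0, 0.017, 0.16) (np.float64(638.0624410586479), np.float64(68.06883453215364))
(0.0, 0.031, 0.153) (np.float64(623.7285954653848), np.float64(84.29783605567016))
(0.0, -0.017, 0.153) (np.float64(674.8311134787535), np.float64(55.23984802212696))
(0, 0, 0.17) [221.55370107 237.84426978]
(0.07, 0, 0.1) [221.88479571 108.08008414]
(-0.07, 0, 0.1) [221.54022079 271.79023884]
(0, 0.017, 0.156) [194.14184246 227.3716573 ]
(0, -0.017, 0.156) [249.05788602 227.50995924]
```

The fingertips look higher in the scene picture than I expected, so I'll take a closer look.

```bash
python3 - <<'E'
from h import *
import cv2,numpy as np
w=eyes.grab_frame("wrist")[100:300,180:320]; t=eyes.grab_frame("scene")[180:280,150:220]
o=np.zeros((600,800,3),np.uint8);o[:,:420]=cv2.resize(w,(420,600),interpolation=cv2.INTER_CUBIC);o[:543,420:]=cv2.resize(t,(380,543),interpolation=cv2.INTER_CUBIC)
cv2.imwrite("pics/w3.png",o)
E
python3 st.py
```

```text
3.25 world [0.5139 0.2023 0.1525] stand mm [  0.16  -0.52 152.47] yaw 0.385 F stand [-0.14  0.72 -0.71]
```

View pics/w3.png

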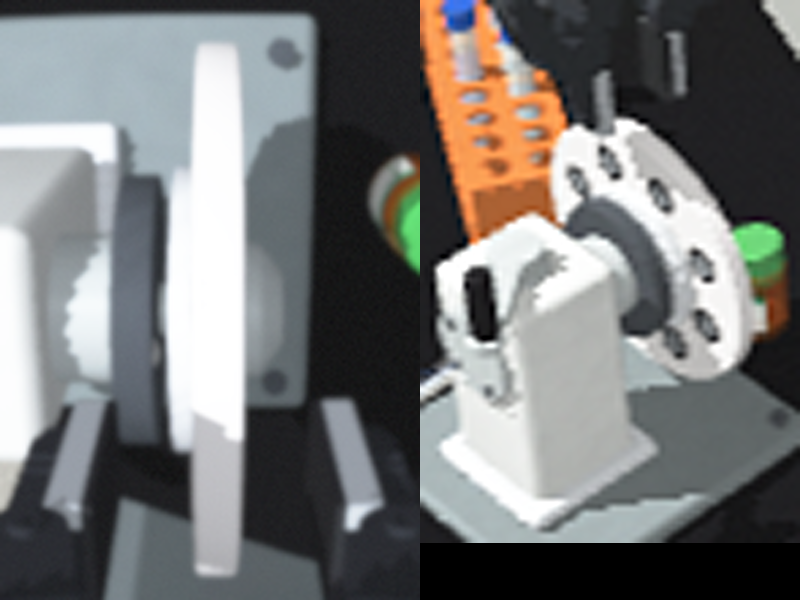

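```bash
python3 -m jog '[{"delta_pos":[0,0,-13],"spin":0,"claw":0.6},{"delta_pos":[0,0,-13],"spin":0,"claw":0.6},{"delta_pos":[0,0,-13],"spin":0,"claw":0.6}]'; python3 - <<'E'
from h import *
import cv2,numpy as np
w=eyes.grab_frame("wrist")[100:300,180:320]; t=eyes.grab_frame("scene")[180:280,150:220]
o=np.zeros((600,800,3),np.uint8);o[:,:420]=cv2.resize(w,(420,600),interpolation=cv2.INTER_CUBIC);o[:543,420:]=cv2.resize(t,(380,543),interpolation=cv2.INTER_CUBIC)
cv2.imwrite("pics/w4.png",o)
E
python3 st.py
```

```text
clock: 3.55
position: [0.5137, 0.2022, 0.139]
tool_rot: [-3.138, 0.001, 0.385]
force: [-0.4, 0.2, -0.4]
grip_width: 0.0338
3.65 world [0.5139 0.2023 0.1394] stand mm [  0.16  -0.45 139.44] yaw 0.385 F stand [ 0.36  0.21 -0.62]
```

View pics/w4.png

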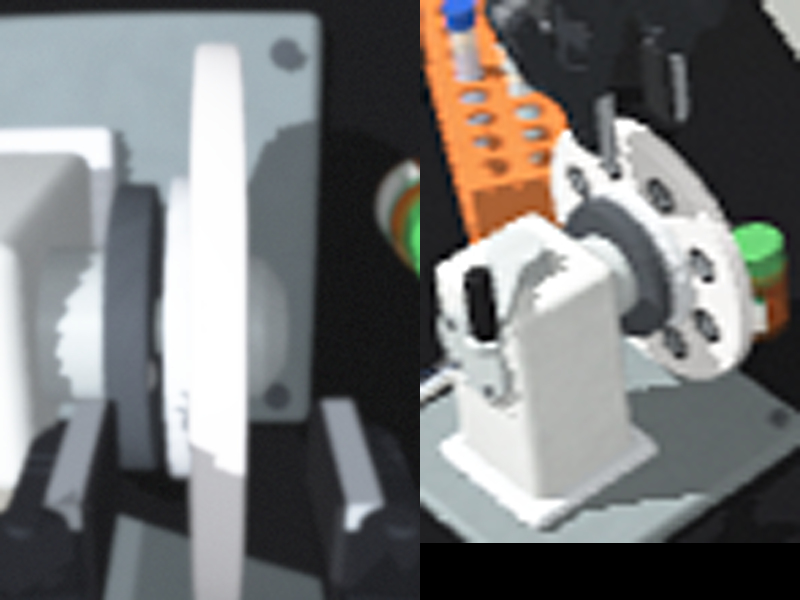

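Fingertips now overlap the disc face, at roughly z 0.156–0.164. I'll go 5 mm lower and then feel to the left.

```bash
python3 -m jog '[{"delta_pos":[0,0,-5],"spin":0,"claw":0.6},{"delta_pos":[-1.9,4.6,-5],"spin":0,"claw":0.6},{"delta_pos":[-3.4,8.3,-5],"spin":0,"claw":0.6},{"delta_pos":[-3.4,8.3,-5],"spin":0,"claw":0.6}]';python3 st.py
python3 -m jog '[{"delta_pos":[-0.4,0.9,0],"spin":0,"claw":0.6},{"delta_pos":[-0.75,1.85,0],"spin":0,"claw":0.6},{"delta_pos":[-0.75,1.85,0],"spin":0,"claw":0.6}]'>/dev/null;python3 st.py
python3 -m jog '[{"delta_pos":[-0.4,0.9,0],"spin":0,"claw":0.6},{"delta_pos":[-0.75,1.85,0],"spin":0,"claw":0.6},{"delta_pos":[-0.75,1.85,0],"spin":0,"claw":0.6}]'>/dev/null;python3 st.py
```

```text
clock: 4.05
position: [0.5102, 0.2115, 0.1345]
tool_rot: [-3.137, 0.0, 0.386]
force: [-0.5, -0.4, 0.5]
grip_width: 0.034
4.05 world [0.5102 0.2115 0.1345] stand mm [  0.14   9.47 134.54] yaw 0.386 F stand [-0.58 -0.22  0.52]
4.35 world [0.5094 0.2135 0.1346] stand mm [  0.19  11.6  134.62] yaw 0.386 F stand [ 0.14 -0.8  -0.5 ]
4.65 world [0.5086 0.2155 0.1346] stand mm [  0.17  13.73 134.62] yaw 0.386 F stand [-0.81  0.01  0.61]
```

```bash

python3 -m jog '[{"delta_pos":[-0.4,0.9,0],"spin":0,"claw":0.6},{"delta_pos":[-0.4,0.9,0],"spin":0,"claw":0.6}]'>/dev/null;python3 st.py
python3 -m jog '[{"delta_pos":[-0.4,0.9,0],"spin":0,"claw":0.6},{"delta_pos":[-0.4,0.9,0],"spin":0,"claw":0.6}]'>/dev/null;python3 st.py
python3 -m jog '[{"delta_pos":[-0.4,0.9,0],"spin":0,"claw":0.6},{"delta_pos":[-0.4,0.9,0],"spin":0,"claw":0.6}]'>/dev/null;python3 st.py
```

```text
4.85 world [0.5082 0.2165 0.1346] stand mm [  0.15  14.84 134.62] yaw 0.386 F stand [ 0.56  0.24 -0.32]
5.05 world [0.5077 0.2175 0.1346] stand mm [1.2000e-01 1.5960e+01 1.3464e+02] yaw 0.386 F stand [-0.15  0.59  0.54]
5.25 world [0.5074 0.2184 0.1346] stand mm [1.0000e-01 1.6890e+01 1.3462e+02] yaw 0.386 F stand [ 0.92 -0.93 -0.29]
```

```bash

python3 -m jog '[{"delta_pos":[-0.4,0.9,0],"spin":0,"claw":0.6},{"delta_pos":[-0.4,0.9,0],"spin":0,"claw":0.6}]'>/dev/null;python3 st.py
python3 -m jog '[{"delta_pos":[-0.4,0.9,0],"spin":0,"claw":0.6},{"delta_pos":[-0.4,0.9,0],"spin":0,"claw":0.6}]'>/dev/null;python3 st.py
python3 -m jog '[{"delta_pos":[-0.4,0.9,0],"spin":0,"claw":0.6},{"delta_pos":[-0.4,0.9,0],"spin":0,"claw":0.6}]'>/dev/null;python3 st.py
```

```text
5.45 world [0.5072 0.2189 0.1346] stand mm [1.0000e-01 1.7420e+01 1.3464e+02] yaw 0.386 F stand [ 1.69 -4.63  0.77]
5.65 world [0.507  0.2192 0.1346] stand mm [1.0000e-01 1.7780e+01 1.3463e+02] yaw 0.386 F stand [ 1.14 -6.01 -0.1 ]
5.85 world [0.507  0.2193 0.1346] stand mm [1.2000e-01 1.7870e+01 1.3461e+02] yaw 0.385 F stand [ 1.67 -6.33  0.54]
```

Left stop felt at 17.4–17.9 mm with about 6 N. Now to the right.

```bash

python3 -m jog '[{"delta_pos":[3.8,-9.3,0],"spin":0,"claw":0.6},{"delta_pos":[7.5,-18.5,0],"spin":0,"claw":0.6},{"delta_pos":[9.8,-24.1,0],"spin":0,"claw":0.6},{"delta_pos":[9.8,-24.1,0],"spin":0,"claw":0.6}]'>/dev/null;python3 st.py
python3 -m jog '[{"delta_pos":[0.4,-0.9,0],"spin":0,"claw":0.6},{"delta_pos":[0.75,-1.85,0],"spin":0,"claw":0.6},{"delta_pos":[0.75,-1.85,0],"spin":0,"claw":0.6}]'>/dev/null;python3 st.py
python3 -m jog '[{"delta_pos":[0.4,-0.9,0],"spin":0,"claw":0.6},{"delta_pos":[0.75,-1.85,0],"spin":0,"claw":0.6},{"delta_pos":[0.75,-1.85,0],"spin":0,"claw":0.6}]'>/dev/null;python3 st.py
python3 -m jog '[{"delta_pos":[0.4,-0.9,0],"spin":0,"claw":0.6},{"delta_pos":[0.4,-0.9,0],"spin":0,"claw":0.6}]'>/dev/null;python3 st.py
python3 -m jog '[{"delta_pos":[0.4,-0.9,0],"spin":0,"claw":0.6},{"delta_pos":[0.4,-0.9,0],"spin":0,"claw":0.6}]'>/dev/null;python3 st.py
```

```text
6.25 world [0.5172 0.1941 0.1345] stand mm [  0.14  -9.34 134.54] yaw 0.383 F stand [ 0.4   0.39 -0.28]
6.55 world [0.5179 0.1923 0.1346] stand mm [ 1.3000e-01 -1.1220e+01  1.3455e+02] yaw 0.384 F stand [0.57 1.07 0.2 ]
6.85 world [0.5187 0.1905 0.1345] stand mm [  0.15 -13.25 134.55] yaw 0.384 F stand [-0.09  0.48 -0.33]
7.05 world [0.5192 0.1894 0.1345] stand mm [  0.18 -14.42 134.53] yaw 0.383 F stand [-0.7  -0.91 -0.74]
7.25 world [0.5196 0.1883 0.1345] stand mm [  0.22 -15.58 134.54] yaw 0.383 F stand [-0.38 -0.6  -0.5 ]
```

```bash

python3 -m jog '[{"delta_pos":[0.4,-0.9,0],"spin":0,"claw":0.6},{"delta_pos":[0.4,-0.9,0],"spin":0,"claw":0.6}]'>/dev/null;python3 st.py
python3 -m jog '[{"delta_pos":[0.4,-0.9,0],"spin":0,"claw":0.6},{"delta_pos":[0.4,-0.9,0],"spin":0,"claw":0.6}]'>/dev/null;python3 st.py
python3 -m jog '[{"delta_pos":[0.4,-0.9,0],"spin":0,"claw":0.6},{"delta_pos":[0.4,-0.9,0],"spin":0,"claw":0.6}]'>/dev/null;python3 st.py
```

```text
7.45 world [0.5201 0.1873 0.1345] stand mm [  0.24 -16.74 134.51] yaw 0.383 F stand [ 0.04  1.   -0.68]
7.65 world [0.5205 0.1862 0.1345] stand mm [  0.25 -17.87 134.51] yaw 0.383 F stand [ 0.07 -0.84 -1.05]
7.85 world [0.521  0.1852 0.1345] stand mm [  0.28 -18.97 134.48] yaw 0.383 F stand [ 0.49 -0.38 -0.21]
```

```bash

python3 -m jog '[{"delta_pos":[0.4,-0.9,0],"spin":0,"claw":0.6},{"delta_pos":[0.4,-0.9,0],"spin":0,"claw":0.6}]'>/dev/null;python3 st.py
python3 -m jog '[{"delta_pos":[0.4,-0.9,0],"spin":0,"claw":0.6},{"delta_pos":[0.4,-0.9,0],"spin":0,"claw":0.6}]'>/dev/null;python3 st.py
python3 -m jog '[{"delta_pos":[0.4,-0.9,0],"spin":0,"claw":0.6},{"delta_pos":[0.4,-0.9,0],"spin":0,"claw":0.6}]'>/dev/null;python3 st.py
```

```text
8.05 world [0.5212 0.1845 0.1345] stand mm [  0.26 -19.74 134.46] yaw 0.383 F stand [-0.62  3.08 -0.57]
8.25 world [0.5215 0.1841 0.1345] stand mm [  0.32 -20.24 134.48] yaw 0.383 F stand [-0.52  5.25 -0.12]
8.45 world [0.5216 0.1838 0.1345] stand mm [  0.32 -20.5  134.46] yaw 0.384 F stand [-0.85  6.25 -1.27]
```

Right stop is at −19.4, so the middle is at −1.2 mm in tool terms and the play is about ±6.2 mm at the contact height. I'll retreat, go over the peg at (0.4307, 0.2962) and spin −0.80 so the jaws lie along the arc's tangent.

```bash

python3 -m jog '[{"delta_pos":[-3.5,8.5,0],"spin":0,"claw":0.6},{"delta_pos":[-6,14,40],"spin":0,"claw":0.6},{"delta_pos":[-6,14,90],"spin":0,"claw":0.6},{"delta_pos":[-6,14,115],"spin":0,"claw":0.6},{"delta_pos":[-40,60,115],"spin":-0.15,"claw":0.6},{"delta_pos":[-91,112,115],"spin":-0.3,"claw":0.6},{"delta_pos":[-91,112,115],"spin":-0.45,"claw":0.5},{"delta_pos":[-91,112,115],"spin":-0.6,"claw":0.5}]'
python3 -m jog '[{"delta_pos":[0,0,0],"spin":-0.15,"claw":0.5},{"delta_pos":[0,0,0],"spin":-0.2,"claw":0.5},{"delta_pos":[0,0,0],"spin":-0.2,"claw":0.5}]'
python3 - <<'E'
from h import *
import cv2
s=bot.observe();c=eyes.camera_params("wrist");cv2.imwrite("pics/w5.png",eyes.grab_frame("wrist"))
np.save("c5.npy",c,allow_pickle=True);print(s["position"],s["tool_rot"],s["qpos"].round(2),s["force"].round(1))
piv=np.array([.4856,.2721])
for a in (2.6,2.65,2.7,2.728,2.75,2.8):
  q=np.r_[piv+.06*np.array([np.cos(a),np.sin(a)])]
  print(a,wpix([*q,.182],c),wpix([*q,.146],c))
print(wpix([*piv,.15],c))
E
```

```text
clock: 9.25
position: [0.4254, 0.2996, 0.2469]
tool_rot: [3.14, 0.007, -0.085]
force: [0.7, 0.6, -0.3]
grip_width: 0.0426
clock: 9.55
position: [0.425, 0.2992, 0.2459]
tool_rot: [3.138, 0.008, -0.274]
force: [-0.2, 0.3, -0.8]
grip_width: 0.0428
[0.42503633 0.29915304 0.24590784] [ 3.13764119  0.00772631 -0.27354089] [-0.82  0.31  0.13  1.82 -0.05  1.02 -2.52] [-0.2  0.3 -0.8]
2.6 [243.22967734 182.62470557] [244.06193386 171.42678373]
2.65 [246.78625321 183.4642857 ] [247.17707729 172.16897093]
2.7 [250.3769581  184.13270681] [250.32301582 172.76061102]
2.728 [252.39962057 184.43181552] [252.09549039 173.02574563]
2.75 [253.99363396 184.62881397] [253.49249628 173.2005992 ]
2.8 [257.62810267 184.95180214] [256.67823945 173.4881492 ]
[261.70715243 109.46414649]
```

View pics/w5.png

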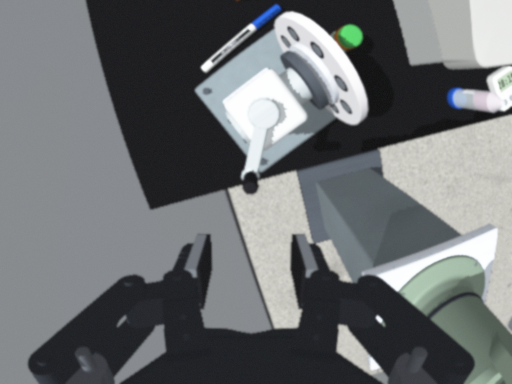

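q7 is at its limit, so I'll use the other half-turn at yaw 2.71 (spin +2.98). The peg top is at (250,186), which puts the peg at (0.431, 0.297).

```bash

python3 -m jog '[{"delta_pos":[0,0,0],"spin":0.15,"claw":0.5},{"delta_pos":[0,0,0],"spin":0.3,"claw":0.5},{"delta_pos":[0,0,0],"spin":0.45,"claw":0.5},{"delta_pos":[0,0,0],"spin":0.6,"claw":0.5},{"delta_pos":[0,0,0],"spin":0.75,"claw":0.5},{"delta_pos":[0,0,0],"spin":0.9,"claw":0.5},{"delta_pos":[0,0,0],"spin":1.05,"claw":0.5},{"delta_pos":[0,0,0],"spin":1.2,"claw":0.5}]'>/dev/null
python3 -m jog '[{"delta_pos":[0,0,0],"spin":0.15,"claw":0.5},{"delta_pos":[0,0,0],"spin":0.3,"claw":0.5},{"delta_pos":[0,0,0],"spin":0.45,"claw":0.5},{"delta_pos":[0,0,0],"spin":0.6,"claw":0.5},{"delta_pos":[0,0,0],"spin":0.75,"claw":0.5},{"delta_pos":[0,0,0],"spin":0.9,"claw":0.5},{"delta_pos":[0,0,0],"spin":1.05,"claw":0.5},{"delta_pos":[0,0,0],"spin":1.2,"claw":0.5}]'
python3 -m jog '[{"delta_pos":[0,0,0],"spin":0.15,"claw":0.5},{"delta_pos":[0,0,0],"spin":0.3,"claw":0.5},{"delta_pos":[0,0,0],"spin":0.45,"claw":0.5},{"delta_pos":[0,0,0],"spin":0.6,"claw":0.5},{"delta_pos":[0,0,0],"spin":0.6,"claw":0.5}]'; python3 st.py; python3 -c "
from workcell import bot;print(bot.observe()['qpos'].round(2))"
```

```text
clock: 11.2
position: [0.4253, 0.2998, 0.247]
tool_rot: [3.138, 0.006, 2.13]
force: [-0.2, -0.5, -0.1]
grip_width: 0.0428
clock: 11.7
position: [0.4253, 0.2998, 0.2471]
tool_rot: [3.137, 0.006, 2.734]
force: [0.4, -0.4, -0.2]
grip_width: 0.0425
11.7 world [0.4253 0.2998 0.2471] stand mm [-45.47 123.11 247.14] yaw 2.734 F stand [ 0.26 -0.49 -0.18]
[-0.38  0.33 -0.45  1.81  0.17  1.03  0.27]
```

```bash

python3 -m jog '[{"delta_pos":[6,-3,-20],"spin":-0.03,"claw":0.5},{"delta_pos":[6,-3,-50],"spin":-0.03,"claw":0.5},{"delta_pos":[6,-3,-75],"spin":-0.03,"claw":0.5},{"delta_pos":[6,-3,-92],"spin":-0.03,"claw":0.5},{"delta_pos":[6,-3,-92],"spin":-0.03,"claw":0.5}]';python3 st.py
python3 -m jog '[{"delta_pos":[0,0,0],"spin":0,"claw":0.7},{"delta_pos":[0,0,0],"spin":0,"claw":0.8},{"delta_pos":[0,0,0],"spin":0,"claw":0.9},{"delta_pos":[0,0,0],"spin":0,"claw":0.9}]' 20;python3 st.py
```

```text
clock: 12.2
position: [0.4304, 0.2963, 0.1535]
tool_rot: [3.14, 0.004, 2.701]
force: [-0.4, 0.6, -0.0]
grip_width: 0.0429
12.2 world [0.4304 0.2963 0.1535] stand mm [-42.11 117.93 153.49] yaw 2.701 F stand [-0.12  0.66 -0.03]
clock: 12.6
position: [0.4309, 0.2967, 0.1544]
tool_rot: [3.138, 0.005, 2.7]
force: [-0.3, 1.3, 3.9]
grip_width: 0.0086
12.6 world [0.4309 0.2967 0.1544] stand mm [-41.5  118.17 154.35] yaw 2.7 F stand [0.19 1.31 3.86]
```

```bash
python3 - <<'E'
from h import *
import cv2,numpy as np
w=eyes.grab_frame("wrist")[150:330,170:330]; t=eyes.grab_frame("scene")[190:280,120:190]
o=np.zeros((520,800,3),np.uint8);o[:450,:400]=cv2.resize(w,(400,450),interpolation=cv2.INTER_CUBIC);o[:514,400:]=cv2.resize(t,(400,514),interpolation=cv2.INTER_CUBIC)
cv2.imwrite("pics/w6.png",o)
c=eyes.camera_params("wrist");s=bot.observe();print(s["force"],s["moment"])
p=s["position"]
for dz in(0,.02,.03): print(wpix(p+[0,0,dz],c)-[170,150], (pix("scene",p+[0,0,dz])-[120,190])*5.71+[400,0])
E
```

```text
[1.0200549  1.68883301 5.10485371] [ 0.3416785  -0.16199546 -0.0414418 ]
[80.71154074 78.5429539 ] [638.45410461 273.51256795]
[80.87034118 93.70831781] [632.95139971 236.57911238]
[ 80.96310726 102.53355607] [630.15560846 217.81411705]
```

View pics/w6.png

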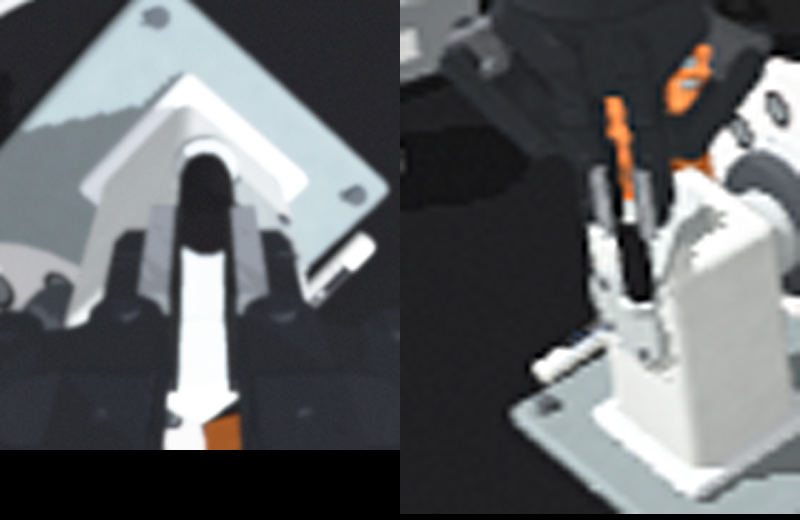

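The peg is between the fingers, but they pinch only its top: the tips sit about 20 mm above the nominal TCP. I'll reopen, go lower and close again.

```bash

python3 -m jog '[{"delta_pos":[0,0,0],"spin":0,"claw":0.6},{"delta_pos":[0,0,0],"spin":0,"claw":0.6},{"delta_pos":[0,0,-6],"spin":0,"claw":0.6},{"delta_pos":[0,0,-12],"spin":0,"claw":0.6},{"delta_pos":[0,0,-17],"spin":0,"claw":0.6},{"delta_pos":[0,0,-17],"spin":0,"claw":0.6}]';python3 st.py
python3 -m jog '[{"delta_pos":[0,0,0],"spin":0,"claw":0.7},{"delta_pos":[0,0,0],"spin":0,"claw":0.8},{"delta_pos":[0,0,0],"spin":0,"claw":0.9},{"delta_pos":[0,0,0],"spin":0,"claw":0.9}]' 20;python3 st.py
```

```text
clock: 13.3
position: [0.4304, 0.2964, 0.1362]
tool_rot: [3.14, 0.004, 2.701]
force: [-0.4, 0.8, -0.1]
grip_width: 0.0342
13.3 world [0.4304 0.2964 0.1362] stand mm [-42.05 118.06 136.2 ] yaw 2.701 F stand [-0.1   0.94 -0.14]
clock: 13.7
position: [0.4304, 0.2967, 0.1364]
tool_rot: [3.139, 0.004, 2.701]
force: [0.2, 1.8, -1.2]
grip_width: 0.0128
13.7 world [0.4304 0.2967 0.1364] stand mm [-41.93 118.32 136.35] yaw 2.701 F stand [ 0.86  1.62 -1.23]
```

Peg gripped: 12.8 mm opening, radius check 60.4 mm. Estimated lever travel needed is about 1.0–1.2 rad, so I'll turn 0.9 first and measure the play again.

```bash

python3 -m jog '[{"delta_pos":[2.7,5.3,0],"spin":-0.1,"claw":0.9},{"delta_pos":[6,10.4,0],"spin":-0.2,"claw":0.9},{"delta_pos":[9.7,15.1,0],"spin":-0.3,"claw":0.9},{"delta_pos":[13.9,19.4,0],"spin":-0.4,"claw":0.9},{"delta_pos":[13.9,19.4,0],"spin":-0.4,"claw":0.9}]'; cat >> st.py <<'E'
r=p[:2]*1e3-[0,74.8]; print("peg r",np.hypot(*r).round(2),"lever",(np.radians(135)-np.arctan2(r[1],r[0])).round(4))
E
python3 st.py
```

```text
clock: 14.2
position: [0.4453, 0.3156, 0.1363]
tool_rot: [3.139, 0.006, 2.296]
force: [5.5, -3.7, -1.1]
grip_width: 0.013
14.2 world [0.4453 0.3156 0.1363] stand mm [-21.08 130.24 136.32] yaw 2.296 F stand [ 3.73 -5.48 -1.09]
peg r 59.31 lever 0.422
```

```bash

python3 -m jog '[{"delta_pos":[4,4.3,0],"spin":-0.1,"claw":0.9},{"delta_pos":[9,7.7,0],"spin":-0.2,"claw":0.9},{"delta_pos":[14.2,10.5,0],"spin":-0.3,"claw":0.9},{"delta_pos":[19.8,12.9,0],"spin":-0.4,"claw":0.9},{"delta_pos":[25.5,14.6,0],"spin":-0.5,"claw":0.9},{"delta_pos":[25.5,14.6,0],"spin":-0.5,"claw":0.9}]'; python3 st.py
```

```text
clock: 14.8
position: [0.4718, 0.3281, 0.1362]
tool_rot: [3.14, 0.009, 1.791]
force: [2.7, -10.9, 1.9]
grip_width: 0.0132
14.8 world [0.4718 0.3281 0.1362] stand mm [  8.22 131.91 136.17] yaw 1.791 F stand [ -1.58 -11.14   1.86]
peg r 57.7 lever 0.9284
```

```bash

python3 -m jog '[{"delta_pos":[0,0,0],"spin":0,"claw":0.6},{"delta_pos":[0,0,0],"spin":0,"claw":0.6},{"delta_pos":[0,0,40],"spin":0,"claw":0.6},{"delta_pos":[0,0,85],"spin":-0.1,"claw":0.6},{"delta_pos":[20,-40,100],"spin":-0.25,"claw":0.6},{"delta_pos":[42,-85,100],"spin":-0.4,"claw":0.6},{"delta_pos":[42,-126,100],"spin":-0.55,"claw":0.6},{"delta_pos":[42,-126,100],"spin":-0.7,"claw":0.6}]'; python3 -m jog '[{"delta_pos":[0,0,0],"spin":-0.15,"claw":0.6},{"delta_pos":[0,0,0],"spin":-0.3,"claw":0.6},{"delta_pos":[0,0,0],"spin":-0.45,"claw":0.6},{"delta_pos":[0,0,0],"spin":-0.6,"claw":0.6},{"delta_pos":[0,0,0],"spin":-0.7,"claw":0.6},{"delta_pos":[0,0,0],"spin":-0.7,"claw":0.6}]'; python3 st.py
```

```text
clock: 15.6
position: [0.5148, 0.1963, 0.2367]
tool_rot: [3.138, 0.01, 1.078]
force: [0.6, 0.9, -0.3]
grip_width: 0.0342
clock: 16.2
position: [0.5146, 0.1966, 0.2367]
tool_rot: [3.138, 0.01, 0.377]
force: [-0.9, 0.2, -0.0]
grip_width: 0.0342
16.2 world [0.5146 0.1966 0.2367] stand mm [ -1.35  -6.07 236.67] yaw 0.377 F stand [-0.8   0.53 -0.02]
peg r 80.88 lever 3.9437
```

```bash

python3 -m jog '[{"delta_pos":[-0.6,5,0],"spin":0.007,"claw":0.6},{"delta_pos":[-0.6,5,-40],"spin":0.007,"claw":0.6},{"delta_pos":[-0.6,5,-75],"spin":0.007,"claw":0.6},{"delta_pos":[-0.6,5,-102],"spin":0.007,"claw":0.6},{"delta_pos":[-0.6,5,-102],"spin":0.007,"claw":0.6}]'; python3 st.py
python3 -m jog '[{"delta_pos":[-1.9,4.6,0],"spin":0,"claw":0.6},{"delta_pos":[-3.6,8.9,0],"spin":0,"claw":0.6},{"delta_pos":[-3.6,8.9,0],"spin":0,"claw":0.6}]'>/dev/null;python3 st.py
python3 -m jog '[{"delta_pos":[-0.4,0.9,0],"spin":0,"claw":0.6},{"delta_pos":[-0.4,0.9,0],"spin":0,"claw":0.6}]'>/dev/null;python3 st.py
python3 -m jog '[{"delta_pos":[-0.4,0.9,0],"spin":0,"claw":0.6},{"delta_pos":[-0.4,0.9,0],"spin":0,"claw":0.6}]'>/dev/null;python3 st.py
```

```text
clock: 16.7
position: [0.5122, 0.2013, 0.1319]
tool_rot: [3.138, 0.015, 0.387]
force: [-0.3, 0.1, 0.3]
grip_width: 0.034
16.7 world [0.5122 0.2013 0.1319] stand mm [ -1.78  -0.74 131.89] yaw 0.387 F stand [-0.23  0.21  0.32]
peg r 75.56 lever 3.9506
17.0 world [0.5088 0.2116 0.1331] stand mm [ -1.1   10.05 133.13] yaw 0.389 F stand [ 0.65  0.19 -0.43]
peg r 64.76 lever 3.944
17.2 world [0.5088 0.2127 0.1339] stand mm [ -0.7   11.02 133.89] yaw 0.389 F stand [-0.07 -1.83  1.09]
peg r 63.78 lever 3.938
17.4 world [0.5086 0.2132 0.1341] stand mm [ -0.66  11.58 134.12] yaw 0.389 F stand [-0.88 -3.9   1.82]
peg r 63.23 lever 3.9375
```

```bash

python3 -m jog '[{"delta_pos":[-0.3,0.7,0],"spin":0,"claw":0.6},{"delta_pos":[-0.3,0.7,0],"spin":0,"claw":0.6}]'>/dev/null;python3 st.py|head -1
python3 -m jog '[{"delta_pos":[-0.2,0.4,0],"spin":0,"claw":0.6},{"delta_pos":[-0.2,0.4,0],"spin":0,"claw":0.6}]'>/dev/null;python3 st.py|head -1
python3 -m jog '[{"delta_pos":[3.8,-9.3,0],"spin":0,"claw":0.6},{"delta_pos":[7.8,-19.4,0],"spin":0,"claw":0.6},{"delta_pos":[7.8,-19.4,0],"spin":0,"claw":0.6}]'>/dev/null;python3 st.py|head -1
python3 -m jog '[{"delta_pos":[0.4,-0.9,0],"spin":0,"claw":0.6},{"delta_pos":[0.75,-1.85,0],"spin":0,"claw":0.6},{"delta_pos":[0.75,-1.85,0],"spin":0,"claw":0.6}]'>/dev/null;python3 st.py|head -1
python3 -m jog '[{"delta_pos":[0.4,-0.9,0],"spin":0,"claw":0.6},{"delta_pos":[0.4,-0.9,0],"spin":0,"claw":0.6}]'>/dev/null;python3 st.py|head -1
python3 -m jog '[{"delta_pos":[0.4,-0.9,0],"spin":0,"claw":0.6},{"delta_pos":[0.4,-0.9,0],"spin":0,"claw":0.6}]'>/dev/null;python3 st.py|head -1
```

```text
17.6 world [0.5086 0.2134 0.1342] stand mm [ -0.66  11.82 134.15] yaw 0.389 F stand [ 0.18 -5.54  0.51]
17.8 world [0.5086 0.2134 0.1341] stand mm [ -0.68  11.79 134.14] yaw 0.388 F stand [-0.61 -6.03 -0.06]
18.1 world [0.517  0.1921 0.1342] stand mm [ -0.8  -11.16 134.2 ] yaw 0.386 F stand [ 1.21  0.38 -1.21]
18.4 world [0.5178 0.1903 0.1342] stand mm [ -0.78 -13.02 134.2 ] yaw 0.386 F stand [ 0.52  0.16 -0.01]
18.6 world [0.5181 0.1896 0.1342] stand mm [ -0.76 -13.78 134.19] yaw 0.386 F stand [0.27 0.18 0.23]
18.8 world [0.5183 0.1891 0.1342] stand mm [ -0.71 -14.43 134.22] yaw 0.387 F stand [-0.65  3.17  0.88]
```

```bash

python3 -m jog '[{"delta_pos":[0.3,-0.7,0],"spin":0,"claw":0.6},{"delta_pos":[0.3,-0.7,0],"spin":0,"claw":0.6}]'>/dev/null;python3 st.py|head -1
python3 -m jog '[{"delta_pos":[0.3,-0.7,0],"spin":0,"claw":0.6},{"delta_pos":[0.3,-0.7,0],"spin":0,"claw":0.6}]'>/dev/null;python3 st.py|head -1
python3 -m jog '[{"delta_pos":[0.2,-0.4,0],"spin":0,"claw":0.6},{"delta_pos":[0.2,-0.4,0],"spin":0,"claw":0.6}]'>/dev/null;python3 st.py|head -1
```

```text
19.0 world [0.5185 0.1888 0.1342] stand mm [ -0.7  -14.76 134.24] yaw 0.387 F stand [-0.75  5.99  0.79]
19.2 world [0.5186 0.1885 0.1342] stand mm [ -0.69 -15.03 134.25] yaw 0.387 F stand [-0.52  5.05  0.96]
19.4 world [0.5186 0.1886 0.1342] stand mm [ -0.69 -14.98 134.23] yaw 0.388 F stand [-1.16  6.06  0.7 ]
```

Play now looks to be about 0.2 mm per side, which is essentially gone. Total travel was 38.3 mm before and 26.7 mm now, and the zero-play reference is about 26.2 mm. I'll add about 0.05 rad on the lever and re-check.

```bash

python3 -m jog '[{"delta_pos":[-5,12.6,0],"spin":0,"claw":0.6},{"delta_pos":[-5,12.6,0],"spin":0,"claw":0.6},{"delta_pos":[-5,12.6,50],"spin":0,"claw":0.6},{"delta_pos":[-5,12.6,100],"spin":0.1,"claw":0.6},{"delta_pos":[-20,55,100],"spin":0.25,"claw":0.6},{"delta_pos":[-47,100,100],"spin":0.4,"claw":0.6},{"delta_pos":[-47,139.5,100],"spin":0.55,"claw":0.6},{"delta_pos":[-47,139.5,100],"spin":0.7,"claw":0.6}]' >/dev/null
python3 -m jog '[{"delta_pos":[0,0,0],"spin":0.15,"claw":0.6},{"delta_pos":[0,0,0],"spin":0.3,"claw":0.6},{"delta_pos":[0,0,0],"spin":0.45,"claw":0.6},{"delta_pos":[0,0,0],"spin":0.6,"claw":0.6},{"delta_pos":[0,0,0],"spin":0.7,"claw":0.6},{"delta_pos":[0,0,0],"spin":0.7,"claw":0.6}]'; python3 st.py
```

```text
clock: 20.8
position: [0.4696, 0.3337, 0.234]
tool_rot: [3.14, 0.01, 1.803]
force: [0.6, 0.6, -0.4]
grip_width: 0.0343
20.8 world [0.4696 0.3337 0.234 ] stand mm [  8.25 137.97 234.05] yaw 1.803 F stand [ 0.82  0.35 -0.41]
peg r 63.71 lever 0.9153
```

```bash

python3 -m jog '[{"delta_pos":[2.2,-5.6,0],"spin":0,"claw":0.6},{"delta_pos":[2.2,-5.6,-35],"spin":0,"claw":0.6},{"delta_pos":[2.2,-5.6,-70],"spin":0,"claw":0.6},{"delta_pos":[2.2,-5.6,-98],"spin":0,"claw":0.6},{"delta_pos":[2.2,-5.6,-98],"spin":0,"claw":0.6}]'>/dev/null;python3 st.py
python3 -m jog '[{"delta_pos":[0,0,0],"spin":0,"claw":0.7},{"delta_pos":[0,0,0],"spin":0,"claw":0.8},{"delta_pos":[0,0,0],"spin":0,"claw":0.9},{"delta_pos":[0,0,0],"spin":0,"claw":0.9}]' 20;python3 st.py
```

```text
21.3 world [0.4704 0.3265 0.133 ] stand mm [  6.31 130.95 133.02] yaw 1.8 F stand [-0.11  0.27 -0.16]
peg r 56.5 lever 0.8973
clock: 21.7
position: [0.4711, 0.3269, 0.1343]
tool_rot: [-3.14, 0.012, 1.799]
force: [0.6, -0.1, 6.1]
grip_width: 0.0131
21.7 world [0.4711 0.3269 0.1343] stand mm [  7.09 131.08 134.27] yaw 1.799 F stand [ 0.47 -0.35  6.08]
peg r 56.72 lever 0.9108
```

```bash

python3 -m jog '[{"delta_pos":[1,0.3,1.5],"spin":-0.02,"claw":0.9},{"delta_pos":[2,0.6,1.5],"spin":-0.03,"claw":0.9},{"delta_pos":[3.1,0.8,1.5],"spin":-0.05,"claw":0.9},{"delta_pos":[3.1,0.8,1.5],"spin":-0.05,"claw":0.9},{"delta_pos":[3.1,0.8,1.5],"spin":-0.05,"claw":0.9}]';python3 st.py
```

```text
clock: 22.2
position: [0.4739, 0.3272, 0.1353]
tool_rot: [-3.139, 0.013, 1.749]
force: [-1.6, -2.6, -16.6]
grip_width: 0.013
22.2 world [0.4739 0.3272 0.1353] stand mm [  9.8  130.28 135.29] yaw 1.749 F stand [ -2.51  -1.84 -16.56]
peg r 56.34 lever 0.9602
```

```bash

python3 -m jog '[{"delta_pos":[0,0,0],"spin":0,"claw":0.6},{"delta_pos":[0,0,0],"spin":0,"claw":0.6},{"delta_pos":[0,0,45],"spin":0,"claw":0.6},{"delta_pos":[0,0,90],"spin":-0.1,"claw":0.6},{"delta_pos":[20,-40,100],"spin":-0.25,"claw":0.6},{"delta_pos":[40,-85,100],"spin":-0.4,"claw":0.6},{"delta_pos":[40,-125.5,100],"spin":-0.55,"claw":0.6},{"delta_pos":[40,-125.5,100],"spin":-0.7,"claw":0.6}]' >/dev/null; python3 -m jog '[{"delta_pos":[0,0,0],"spin":-0.15,"claw":0.6},{"delta_pos":[0,0,0],"spin":-0.3,"claw":0.6},{"delta_pos":[0,0,0],"spin":-0.45,"claw":0.6},{"delta_pos":[0,0,0],"spin":-0.6,"claw":0.6},{"delta_pos":[0,0,0],"spin":-0.66,"claw":0.6},{"delta_pos":[0,0,0],"spin":-0.66,"claw":0.6}]'; python3 st.py
```

```text
clock: 23.6
position: [0.5162, 0.1967, 0.2375]
tool_rot: [3.141, 0.01, 0.376]
force: [-0.3, -0.4, 1.1]
grip_width: 0.0341
23.6 world [0.5162 0.1967 0.2375] stand mm [ 1.5000e-01 -6.5800e+00  2.3745e+02] yaw 0.376 F stand [-0.45 -0.22  1.05]
peg r 81.38 lever 3.9252
```

```bash

python3 -m jog '[{"delta_pos":[-2,5,0],"spin":0.01,"claw":0.6},{"delta_pos":[-2,5,-40],"spin":0.01,"claw":0.6},{"delta_pos":[-2,5,-75],"spin":0.01,"claw":0.6},{"delta_pos":[-2,5,-104],"spin":0.01,"claw":0.6},{"delta_pos":[-2,5,-104],"spin":0.01,"claw":0.6}]'>/dev/null; python3 st.py|head -1
python3 -m jog '[{"delta_pos":[-1.9,4.6,0],"spin":0,"claw":0.6},{"delta_pos":[-3.7,9.1,0],"spin":0,"claw":0.6},{"delta_pos":[-3.7,9.1,0],"spin":0,"claw":0.6}]'>/dev/null;python3 st.py|head -1
python3 -m jog '[{"delta_pos":[-0.4,0.9,0],"spin":0,"claw":0.6},{"delta_pos":[-0.4,0.9,0],"spin":0,"claw":0.6}]'>/dev/null;python3 st.py|head -1
python3 -m jog '[{"delta_pos":[-0.4,0.9,0],"spin":0,"claw":0.6},{"delta_pos":[-0.4,0.9,0],"spin":0,"claw":0.6}]'>/dev/null;python3 st.py|head -1
```

```text
24.1 world [0.5125 0.2015 0.1308] stand mm [ -1.46  -0.73 130.77] yaw 0.389 F stand [-0.44  0.08  0.61]
24.4 world [0.5091 0.212  0.1322] stand mm [ -0.69  10.32 132.16] yaw 0.39 F stand [ 0.69 -0.15  0.52]
24.6 world [0.5091 0.2129 0.1329] stand mm [ -0.34  11.16 132.91] yaw 0.39 F stand [ 0.73 -2.12  1.44]
24.8 world [0.509  0.2134 0.1331] stand mm [ -0.3   11.63 133.12] yaw 0.39 F stand [ 0.53 -4.53  2.14]
```

```bash

python3 -m jog '[{"delta_pos":[-0.3,0.8,0],"spin":0,"claw":0.6},{"delta_pos":[-0.3,0.8,0],"spin":0,"claw":0.6}]'>/dev/null;python3 st.py|head -1
python3 -m jog '[{"delta_pos":[-0.3,0.8,0],"spin":0,"claw":0.6},{"delta_pos":[-0.3,0.8,0],"spin":0,"claw":0.6}]'>/dev/null;python3 st.py|head -1
python3 -m jog '[{"delta_pos":[3.8,-9.3,0],"spin":0,"claw":0.6},{"delta_pos":[7.8,-19.4,0],"spin":0,"claw":0.6},{"delta_pos":[9.2,-22.9,0],"spin":0,"claw":0.6},{"delta_pos":[9.2,-22.9,0],"spin":0,"claw":0.6}]'>/dev/null;python3 st.py|head -1
python3 -m jog '[{"delta_pos":[0.4,-0.9,0],"spin":0,"claw":0.6},{"delta_pos":[0.4,-0.9,0],"spin":0,"claw":0.6}]'>/dev/null;python3 st.py|head -1
python3 -m jog '[{"delta_pos":[0.4,-0.9,0],"spin":0,"claw":0.6},{"delta_pos":[0.4,-0.9,0],"spin":0,"claw":0.6}]'>/dev/null;python3 st.py|head -1
```

```text
25.0 world [0.5089 0.2135 0.1332] stand mm [ -0.25  11.8  133.18] yaw 0.389 F stand [-0.34 -5.12  1.29]
25.2 world [0.5089 0.2136 0.1332] stand mm [ -0.29  11.85 133.17] yaw 0.389 F stand [ 0.96 -6.56 -0.46]
25.6 world [0.5183 0.1902 0.1332] stand mm [ -0.33 -13.39 133.24] yaw 0.388 F stand [ 0.53  0.29 -0.6 ]
25.8 world [0.5185 0.1896 0.1332] stand mm [ -0.32 -13.98 133.21] yaw 0.388 F stand [-0.28  2.98  0.37]
26.0 world [0.5187 0.1893 0.1332] stand mm [ -0.26 -14.38 133.23] yaw 0.388 F stand [-0.48  5.6   1.4 ]
```

```bash

python3 -m jog '[{"delta_pos":[0.3,-0.8,0],"spin":0,"claw":0.6},{"delta_pos":[0.3,-0.8,0],"spin":0,"claw":0.6}]'>/dev/null;python3 st.py|head -1
python3 -m jog '[{"delta_pos":[0.3,-0.7,0],"spin":0,"claw":0.6},{"delta_pos":[0.3,-0.7,0],"spin":0,"claw":0.6}]'>/dev/null;python3 st.py|head -1
```

```text
26.2 world [0.5188 0.1891 0.1332] stand mm [ -0.25 -14.62 133.22] yaw 0.389 F stand [-0.28  5.67 -0.3 ]
26.4 world [0.5189 0.1889 0.1332] stand mm [ -0.25 -14.75 133.22] yaw 0.39 F stand [-1.07  6.37  0.35]
```

```bash

python3 -m jog '[{"delta_pos":[-2.5,6.5,0],"spin":0,"claw":0.6},{"delta_pos":[-5,12.9,0],"spin":0,"claw":0.6},{"delta_pos":[-5,12.9,0],"spin":0,"claw":0.6},{"delta_pos":[-5,12.9,45],"spin":0,"claw":0.6},{"delta_pos":[-5,12.9,90],"spin":0,"claw":0.6},{"delta_pos":[-5,12.9,130],"spin":0,"claw":0.6},{"delta_pos":[-5,12.9,130],"spin":0,"claw":0.6},{"delta_pos":[-5,12.9,130],"spin":0,"claw":0.6}]'; python3 - <<'E'
from h import *
import cv2
w=eyes.grab_frame("wrist");cv2.imwrite("pics/end.png",w);print(bot.observe()["qd"].round(3))
E
```

```text
clock: 27.2
position: [0.5142, 0.2018, 0.2639]
tool_rot: [-3.141, 0.009, 0.39]
force: [-0.5, 0.5, -0.5]
grip_width: 0.0346
[ 0.002  0.02  -0.004  0.012 -0.001 -0.001  0.   ]
```

View pics/end.png

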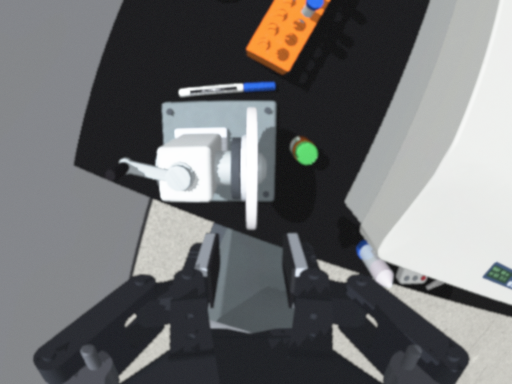

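The disc stands upright at (252,110)–(252,228), the lever has turned with its peg at (122,165), and the vial, pen, tube and timer look undisturbed. The gripper is clear.

```bash
python3 -c "
from workcell import bot;print(bot.job_done())"
```

```text
the job is handed in; nothing more can be done
None
```

The job is handed in at about 27 s of the 72 s allowed. No verdict was reported.

- **First rocking:** I pushed the disc's top left and then right with about 6 N each way. Both stops knocked clearly, showing play of about 6 mm each way where the fingers touched.
- **Lever:** I gripped the peg and turned it clockwise by about 0.88 rad, checked the play, then added about 0.05 rad. It ended near 0.95 rad.
- **Final rocking, left then right at about 6 N:** Contact stiffened at once on both sides. Finger travel between the two pushes fell from 38.3 mm to 26.5 mm, against a zero-play figure of about 26.2 mm. That leaves at most about 0.1–0.2 mm of play per side.
- **End state:** In the last picture the disc is upright and the gripper is clear above it. The vial, pen, tube and timer look undisturbed; the forceps were mostly out of view.

**Doubts:**
- The bearing load could not be read directly. I estimate 0–15 N, against the 30 N limit.
- The fingertips were about 25 mm higher than the given tool point. Because of this the disc was pushed only about 4–6 mm below its top, and the first grip on the peg caught only its top and had to be redone lower.
- The second peg grip showed up to 17 N vertically on the tool.

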